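# Put the coin case away and hold the chest's lock turned

## Robot

A 7-joint arm with a two-finger parallel gripper is mounted at the origin on the work surface. World frame = base frame: x ahead of the robot, y to its left, z up, the work surface at z = 0. Lengths are in mm, angles in degrees, forces in N, time in s.
With the tool pointing down it reaches from about 400 to 925 mm from the base axis. Payload 5.6 kg.
Tool frame: the origin (TCP) lies on the mounting face of the last link; the fingertips stand 173 mm ahead of it and the grasp point (between the pads) lies 155 mm ahead of it; z points along the fingers, x is the direction in which the jaws open and shut, and the axes are right-handed (so a half turn about z gives the same grasp; the last joint's range is limited). The gripper opens to 85 mm and grips with 20 to 120 N. Pads are 22 mm wide; open, the fingers measure 114 mm over their backs; the gripper's body (76 mm by 85 mm) begins 54 mm behind the grasp point. The pads swing forward as they close: fully open they stand 13 mm farther back than shut.
Start: joints at [70.13, 26.786, -0.665, 91.828, 0.344, 61.387, -3.226], TCP at [194.41, -620.247, 404.69] pointing down, gripper open.
Joint ranges: [-144.91, 144.91], [-17.63, 115.5], [-89.93, 88.59], [15.96, 139.68], [-74.01, 254.01], [8.47, 105.57], [-167.45, 167.45]. Speed limits (degrees/s): [147.25, 147.25, 180, 180, 180, 180, 180].

## Interface

Orientations are given as a 3x3 rotation matrix whose columns are the frame's x, y, z axes.
In Python, from station import arm, capture, get_calibration, order gives the robot as it stands.
- The arm moves only by the tool step_arm, never from a script. Its argument "moves" is one flat list of numbers, 6 for each row, row after row: the shift along the world's x, y, z in mm, then the turn, a rotation vector about the world's x, y, z in degrees. In form: [dx, dy, dz, wx, wy, wz, dx, dy, dz, wx, wy, wz, ...]. A call has 1 to 10 rows; each row is the pose to reach, as a shift and turn from the pose commanded when the call began; what a row does not reach only later rows make up. A row lasts 1/12 s, in which the tool goes at most 41.7 mm and 7.16 degrees, less where a joint would pass 70% of its speed; a pose out of reach is approached as far as the arm can. A call with a gripper value outside its range is refused whole. "grip" is the opening, from 0 (shut) to 1 (fully open), set as the call begins (left out, the last holds). The fingers move at their own pace and stop on an object; "squeeze" is the grip in N (left out, the last holds). Time passes only in rows, so rows that repeat a pose let the fingers close. It gives the time, the measured TCP pose, the force and the opening at its end, in the units of the state.
- arm.state(): the state, without advancing time (a new reading comes with each control period).
- capture(name): name is "scene" or "top" or "wrist"; returns (picture, depth): 384x512x3 uint8, red, green, blue; 384x512 float32, mm along the optical axis (not along the pixel's ray), 0 where there is no reading.
- get_calibration(name): a dict with "vfov" (degrees; the focal length in pixels is half the picture's height over the tangent of half this angle, whatever the lens; pixels are square), "cx", "cy" (the principal point, pixels), "rvec" (rotation vector, rad) and "tvec" (3), from world to camera coordinates, as OpenCV has them. Camera axes: x right, y down, z forward; pixel columns grow to the right and rows downward; lengths in mm; the calibration is good to about 2 mm. A picture is of the moment at which its call begins: read the wrist's pose just before it. get_calibration takes no time and is no camera call; for the wrist camera it gives the pose at the moment of the call.
- order.job_done(): hands the job in, once; it reports no verdict.
The state is a dict: "time": time; "joint_positions": joint angles; "dq": joint speeds; "effort": joint torques, N m; "ee_pos": TCP position; "tcp_rot": TCP orientation; "ft_force": force on the tool from outside, world axes, zero at the start; "moment": the same for the moment, N m; "opening": finger opening in mm.
Only numpy, scipy, OpenCV 4.12 (cv2) and the standard library are available. Lean on these libraries where they do the work, as an engineer would, in place of code of your own. Each camera call takes 0.05 s, during which the arm holds its last target.

## Task

Put the blue coin case into the chest's open drawer, let go of it and slide the drawer fully shut. Then take the red key out of the wooden rack, push it straight down into the brass lock on top of the chest, wiggling it past the sticky pins until it is fully home, and turn it a quarter turn clockwise (seen from above) to the stop. The lock springs back when released, so finish while still gripping the key and holding it turned; do not knock the other things about.

Things in the scene. Friction and masses are not known exactly. Their poses are not given: they have to be found in the camera images.
- coin_case: loose royal-blue box with rounded edges and a thin brass line round it, 50 (its x) x 34 (its y) x 30 mm (z), 0.12 kg, upright on the table left or right of the chest; origin at the centre of its underside
- chest: fixed dark wooden chest, 140 (x) x 240 (y) x 85 mm (z); origin at the centre of its underside, its -x face is the front and looks to the robot. The open-topped pale drawer with blue lining slides out of the front on the +y side; the lock is in the top on the -y side, axis at chest x -20, y -82.5 mm
- coin_drawer (a joint): opening of the drawer, m: 0 fully shut, 0.145 fully out, starts 0.118 to 0.14; slides along the chest's -x to open, +x to shut, about 1.5 N of friction plus a light drag (4 N s/m); stays where left
- drawer_floor (a point): centre of the drawer's inner floor, 12 mm above the table; moves with the drawer, axes as the chest's. Room inside: x -62 to +56 mm, y +-67 mm; side walls' tops are 39 mm above this floor. The chest's front face lies at x = -62 + opening (mm) from here, and its top panel overhangs the part of the drawer beyond that
- drawer_front (a point): centre of the outside of the drawer's front panel (154 mm wide, z 7 to 73 mm above the table, flat, no handle, small flush brass plate); push it along the chest's +x to shut the drawer
- rack: fixed wooden coin rack block, 60 (x) x 100 (y) x 45 mm (z), origin at the centre of its underside; the key stands in a slot at y -25 mm, three coins on edge stick up 9 mm at y +12 to +39 mm
- key: loose key, 45 g, standing upright in the rack: red flat bow 10 (x) x 30 (y) x 36 mm high with a white dot, origin at the centre of the bow's underside (starts 45.5 mm above the table, z up). Below it a steel blade 5 (x) x 12 (y) mm, 32 mm long, its last 10 mm tapering to 4 mm in y. Symmetric: goes into the lock either way round. Pinch the bow across its 10 mm from above, fingertips at least 6 mm above its underside so that they clear the lock's face
- keyway (a point): centre of the lock's brass face (37 mm across), 89 mm above the table; z up, turns with the lock, axes as the chest's while unturned. Keyway 6.6 (x) x 13.6 (y) x 35 mm deep, its mouth flared at 45 degrees by 4 mm all round. Fully home, the bow's underside lies on the face, the key's origin at this point. Two sticky pins, 12 and 20 mm down, stick out about 3 mm from the narrow ends
- pin0: upper sticky pin, inside the lock, hidden (the lower one is alike): pushed aside by the blade's taper under some 8 to 20 N of downward push, less if the key is rocked 1 to 2 mm along its y while pushing; it stays where it is pushed
- plug (a joint): turn of the lock, rad: 0 at rest, grows clockwise seen from above, stop at 1.66; a spring pulls it back to 0 (0.015 N m at 0, 0.065 N m at the stop). The blade has up to about 0.15 rad of play in the keyway, so turn the key some 1.7 rad
- money_box: bystander: green tin money box with brass bands, 84 mm across, 108 mm high, origin under its centre
- bottle: bystander: amber glass coin bottle, 64 mm across, 150 mm high, origin under its centre
- magnifier: bystander: brass magnifier lying flat, 155 mm long, lens 70 mm across at its +x end, origin near its middle, on the table
- weight_big: bystander: black iron coin weight, 42 mm across, 48 mm high, origin under its centre
- weight_small: bystander: black iron coin weight, 34 mm across, 38 mm high, origin under its centre
- coin_tube: bystander: clear coin tube with a red cap, 32 mm across, 70 mm high, origin under its centre
Not all that is in view belongs to the job. There is more than one size of the coin_case; the one meant has the size given above. Of the things that look like the key, the smaller one is meant.

How it is judged (in metres and radians):
On the way, in this order (a step that is already met when the one before it is completed fails the run):
1. the coin case lies released in the open drawer (x of coin_case in the frame of drawer_floor between -0.0625 and 0.0565 m and y of coin_case in the frame of drawer_floor between -0.067 and 0.067 m and z of coin_case in the frame of drawer_floor between -0.004 and 0.022 m and contact force between the fingers and coin_case below 0.1 N and value of joint coin_drawer above 0.03 m), for 0.2 s.
2. the drawer is shut with the case inside (x of coin_case in the frame of drawer_floor between -0.0625 and 0.0565 m and y of coin_case in the frame of drawer_floor between -0.067 and 0.067 m and z of coin_case in the frame of drawer_floor between -0.004 and 0.022 m and value of joint coin_drawer below 0.004 m), for 0.2 s.
3. the key is fully home in the unturned lock, the drawer still shut (horizontal distance between key and keyway below 0.004 m and z of key in the frame of keyway below 0.0035 m and angle between key's own z axis and vertical below 0.12 rad and value of joint coin_drawer below 0.004 m and value of joint plug below 0.5 rad), for 0.1 s.
4. the lock is turned a quarter with the key home (horizontal distance between key and keyway below 0.004 m and z of key in the frame of keyway below 0.0035 m and angle between key's own z axis and vertical below 0.12 rad and value of joint coin_drawer below 0.004 m and value of joint plug above 1.35 rad), for 0.2 s.
At the end, for the whole second after the job is handed in: the case is in the drawer; the drawer is shut (within 4 mm); the key is home in the lock (origin within 4 mm of the axis and less than 3.5 mm above the face, upright within 7 degrees); the lock is turned at least 1.35 rad clockwise; the fingers still grip the key (over 1 N), still (all of step 4 and x of coin_case in the frame of drawer_floor between -0.0625 and 0.0565 m and y of coin_case in the frame of drawer_floor between -0.067 and 0.067 m and z of coin_case in the frame of drawer_floor between -0.004 and 0.022 m and contact force between the fingers and key above 1 N and linear speed of key below 0.02 m/s); the arm keeps its last pose, push and grip.
It fails at once if a bystander is pushed more than 30 mm or tipped over (distance of any of money_box, bottle, magnifier, weight_big, weight_small, coin_tube from where it was at the start of the episode above 0.03 m or angle between any of money_box, bottle, magnifier, weight_big, weight_small, coin_tube's own z axis and vertical above 0.5 rad).
It also fails if it takes over 67 s, if anything falls off the work surface, if the arm or the gripper's body presses on something with over 40 N, if the wrist force passes 120 N, or if a joint passes its speed limit or range.

## Working session

There is one attempt and no reset: what is moved stays moved. The work goes in short steps, Python scripts to look and compute and a tool call to move; the robot and the scene stay as the last step left them, time stands still between calls to the robot, and variables do not carry over. Pictures are saved under pics/ and viewed, and the job is handed in when it is done.

Besides the shell and the picture viewer there is one more tool, called by a JSON object that holds its "method" and its "body". step_arm: Moves the arm, as the interface text tells. Its arguments: {"type":"object","properties":{"moves":{"type":"array","items":{"type":"number"}},"grip":{"type":"number"},"squeeze":{"type":"number"}},"required":["moves"]}

```bash
ls; mkdir -p pics; cat > h.py <<'E'
import numpy as np, cv2
from station import arm, capture, get_calibration, order
def cal(n):
    c=get_calibration(n); R=cv2.Rodrigues(np.array(c['rvec'],float))[0]; t=np.array(c['tvec'],float)
    f=192/np.tan(np.radians(c['vfov'])/2); return f,c['cx'],c['cy'],R,t,c
def cloud(d,cc):
    f,cx,cy,R,t,_=cc; v,u=np.mgrid[0:384,0:512]
    P=np.stack([(u-cx)/f*d,(v-cy)/f*d,d],-1)-t
    W=P@R; W[d<=0]=np.nan; return W
def proj(p,cc):
    f,cx,cy,R,t,_=cc; q=R@np.array(p,float)+t; return f*q[0]/q[2]+cx,f*q[1]/q[2]+cy
def grab(n,tag):
    cc=cal(n); im,d=capture(n); np.savez(f'{tag}.npz',im=im,d=d,W=cloud(d,cc)); 
    cv2.imwrite(f'pics/{tag}.png',im[:,:,::-1]); return im,d,cc
def crop(tag,u0,v0,u1,v1,s,out):
    im=np.load(f'{tag}.npz')['im'][v0:v1,u0:u1,::-1]
    cv2.imwrite(f'pics/{out}.png',cv2.resize(im,None,fx=s,fy=s,interpolation=cv2.INTER_CUBIC))
E
python3 - <<'E'
from h import *
for n in ('scene','top'):
    im,d,cc=grab(n,n+'0'); print({k:v for k,v in cc[5].items()})
    cv2.imwrite(f'pics/{n}0b.png',cv2.resize(im[:,:,::-1],(800,600)))
s=arm.state(); print(s)
E
```

```text
pics
{'vfov': 46.24829673800627, 'cx': 255.3572896321344, 'cy': 191.58040123242768, 'rvec': array([ 1.91310619,  1.8312413 , -0.59614814]), 'tvec': array([ -51.52769475, -432.19239868, 1661.13890501])}
{'vfov': 44.49066290289299, 'cx': 260.9395102348708, 'cy': 195.4491136456465, 'rvec': array([ 2.07935526, -2.12038518,  0.23700143]), 'tvec': array([  18.53024444,  586.74191248, 1407.47101574])}
{'time': 0.1, 'joint_positions': array([70.13079628, 26.83284227, -0.66414217, 91.87517405,  0.34506734,
       61.3842597 , -3.22434801]), 'dq': array([-0.11080706, -0.0474276 ,  0.08375985, -0.14905744,  0.01494955,
        0.00864102,  0.07555463]), 'effort': array([ 9.68322529e-04, -5.33516765e+01,  2.12744786e-02, -2.51966518e+01,
        1.14658053e-02,  4.22737619e-03,  6.73998297e-07]), 'ee_pos': array([ 194.32043581, -620.05016454,  403.8153641 ]), 'tcp_rot': array([[ 2.99094177e-01, -9.54223407e-01, -6.02168499e-04],
       [-9.54222304e-01, -2.99094751e-01,  1.45724974e-03],
       [-1.57064725e-03,  1.38747702e-04, -9.99998757e-01]]), 'ft_force': array([ 0.90685803, -0.10528162, -0.86797494]), 'moment': array([-0.01883636,  0.00351183,  0.03623413]), 'opening': 85.25600325260487}
```

View pics/scene0b.png

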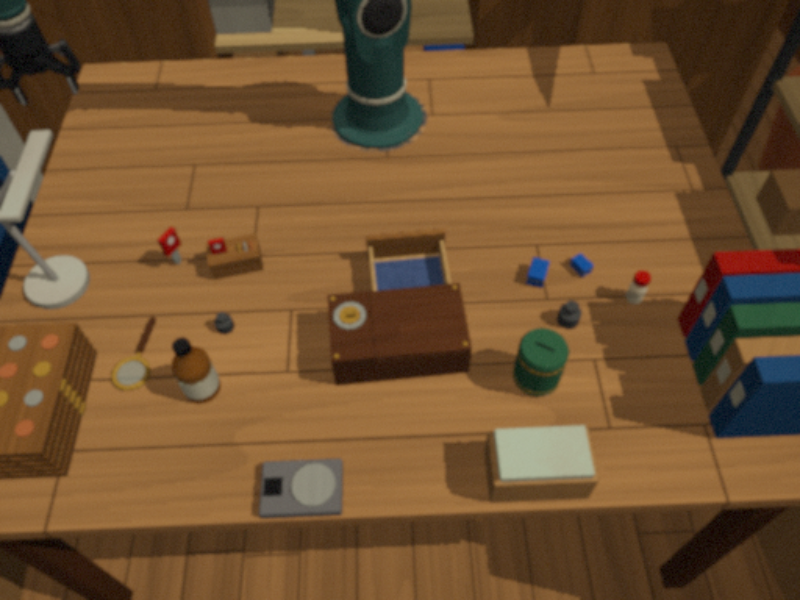

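View pics/top0b.png

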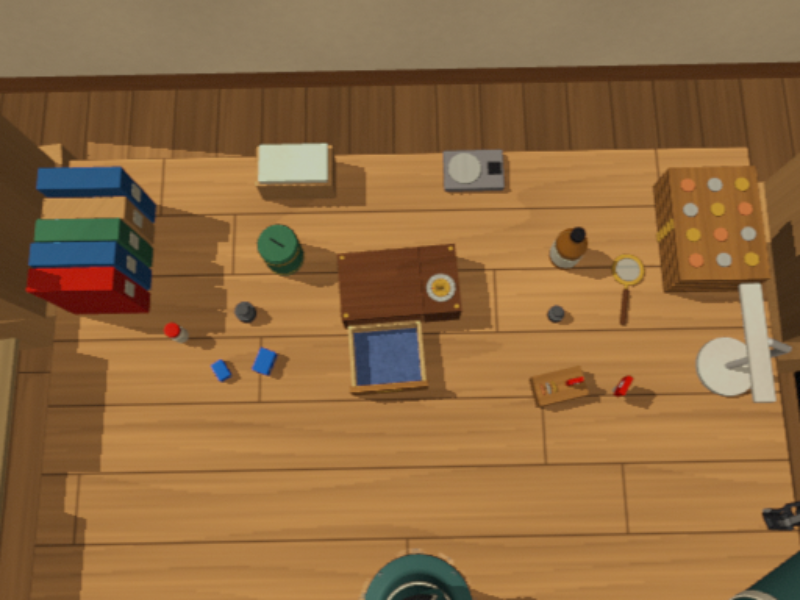

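The scene view shows two blue boxes, at about (538,271) and (581,265) of 800x600. It also shows two red key-like things: one in the rack at (217,246) and one standing apart at (170,241). I'll measure them with depth.

```bash
python3 - <<'E'
from h import *
for n in ('top0','scene0'):
    D=np.load(n+'.npz'); im=D['im'].astype(int); W=D['W']
    hsv=cv2.cvtColor(D['im'],cv2.COLOR_RGB2HSV)
    def comps(m,name,mn=8):
        k,l,st,c=cv2.connectedComponentsWithStats(m.astype(np.uint8))
        for i in range(1,k):
            if st[i,4]<mn: continue
            P=W[(l==i)]; P=P[np.isfinite(P[:,0])]
            if len(P)==0: continue
            print(n,name,'pix',c[i].round(0),st[i,4],'med',np.median(P,0).round(0),'lo',np.percentile(P,3,0).round(0),'hi',np.percentile(P,97,0).round(0))
    h,s,v=hsv[...,0],hsv[...,1],hsv[...,2]
    reg=(W[...,0]>300)&(W[...,0]<950)&(abs(W[...,1])<600)&(W[...,2]<170)
    comps((h>105)&(h<125)&(s>150)&reg,'blue')
    comps(((h<5)|(h>172))&(s>170)&(v>90)&reg,'red')
    comps((W[...,2]>8)&reg,'obj',20)
    # table z check
    t=reg&(abs(W[...,2])<15); print('tablez',np.median(W[...,2][t]))
crop('top0',120,180,280,250,5,'c1'); crop('top0',330,215,420,270,8,'c2')
E
```

```text
top0 blue pix [ 94. 134.] 13 med [811. 552.  46.] lo [797. 550.  16.] hi [825. 554.  76.]
top0 blue pix [169. 231.] 130 med [485. 301.  30.] lo [464. 284.  17.] hi [508. 320.  36.]
top0 blue pix [141. 236.] 78 med [472. 390.  24.] lo [453. 375.  15.] hi [487. 405.  30.]
top0 red pix [ 77. 193.] 185 med [597. 574. 101.] lo [596. 553.  18.] hi [599. 598. 166.]
top0 red pix [110. 211.] 72 med [546. 478.  71.] lo [534. 468.  61.] hi [559. 492.  75.]
top0 red pix [368. 243.] 28 med [ 428. -314.   82.] lo [ 423. -327.   74.] hi [ 433. -301.   87.]
top0 red pix [399. 247.] 66 med [ 412. -406.   89.] lo [ 400. -418.   58.] hi [ 431. -394.   97.]
top0 obj pix [189. 109.] 1732 med [871. 237.  93.] lo [843. 162.  15.] hi [927. 315. 101.]
top0 obj pix [302. 108.] 997 med [ 896. -137.   24.] lo [ 855. -199.   14.] hi [941. -77.  31.]
top0 obj pix [437. 147.] 2549 med [ 729. -549.  101.] lo [ 620. -597.   16.] hi [ 851. -527.  108.]
top0 obj pix [ 85. 160.] 1692 med [706. 552.  99.] lo [597. 549.  15.] hi [832. 590. 168.]
top0 obj pix [179. 160.] 755 med [699. 262. 106.] lo [671. 228.  23.] hi [74
[... 3365 characters left out ...]
[ 88. 229.] 237 med [ 652. -445.   11.] lo [ 561. -484.    8.] hi [ 702. -427.   16.]
scene0 obj pix [ 31. 256.] 4176 med [ 764. -546.  100.] lo [ 630. -597.   15.] hi [ 861. -529.  106.]
scene0 obj pix [346. 231.] 1221 med [734. 260. 105.] lo [684. 226.  17.] hi [755. 299. 111.]
scene0 obj pix [124. 237.] 880 med [ 722. -316.   95.] lo [ 695. -347.   14.] hi [ 738. -294.  151.]
scene0 obj pix [ 76. 234.] 35 med [ 658. -480.   10.] lo [ 645. -490.    8.] hi [ 671. -466.   13.]
scene0 obj pix [345. 296.] 3160 med [909. 234.  93.] lo [854. 160.  18.] hi [936. 312.  98.]
scene0 obj pix [192. 312.] 1868 med [ 906. -140.   23.] lo [ 860. -201.   16.] hi [945. -79.  29.]
tablez 0.23303017967915182
```

View pics/c1.png

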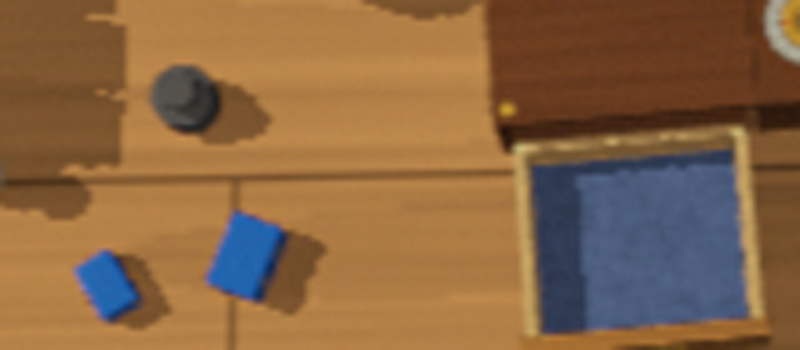

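View pics/c2.png

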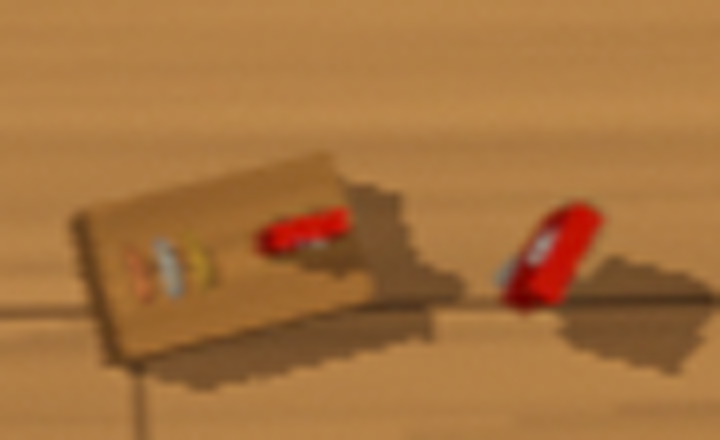

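Candidates: blue box A at top-view pixel (169,231) is about 46x33 mm, and box B at (141,236) is about 34x21 mm, so A fits 50x34x30. Of the red keys, the one in the rack at (368,243) is narrower than the loose one at (399,247), so the rack key is meant. I'll confirm both with wrist close-ups.

```bash
python3 - <<'E'
from h import *
im,d,cc=grab('wrist','w0'); s=arm.state(); f,cx,cy,R,t,c=cc
C=-R.T@t; T=np.array(s['tcp_rot']); print('cam in tool',T.T@(C-s['ee_pos']),'\ncam axes in tool\n',(T.T@R.T).round(3),f,cx,cy)
E
```

```text
cam in tool [ -0.32785563 -66.23424243  31.42079265] 
cam axes in tool
 [[ 1.    -0.    -0.001]
 [ 0.     0.964  0.265]
 [ 0.001 -0.265  0.964]] 318.07787704742105 254.99300259156536 196.84254406423716
```

View pics/w0.png

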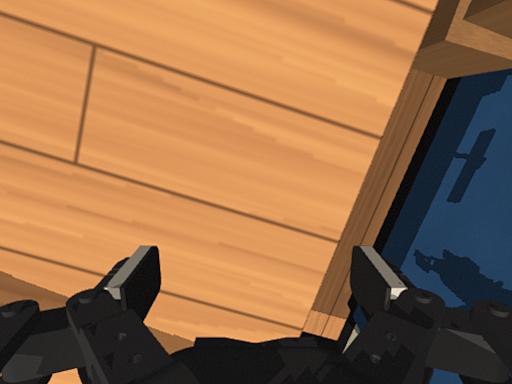

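{"method": "step_arm", "body": {"moves": [24, 33, 0, 0, 0, 7, 48, 66, 0, 0, 0, 14, 72, 99, 0, 0, 0, 21, 96, 132, 0, 0, 0, 28, 120, 165, 0, 0, 0, 35, 144, 198, 0, 0, 0, 42, 168, 231, 0, 0, 0, 49, 192, 264, 0, 0, 0, 56, 216, 297, 0, 0, 0, 63, 240, 330, 0, 0, 0, 70]}}

```text
time: 0.98
ee_pos: [435.1, -288.5, 404.8]
tcp_rot: [[0.999, -0.04, 0.0], [-0.04, -0.999, -0.0], [0.0, 0.0, -1.0]]
ft_force: [0.5, -1.0, 0.1]
opening: 85.7
```

```bash
python3 - <<'E'
from h import *
im,d,cc=grab('wrist','w1'); s=arm.state(); print(s['time'],s['ee_pos'],s['joint_positions'].round(1),np.degrees(np.arctan2(s['tcp_rot'][1,0],s['tcp_rot'][0,0])))
crop('w1',130,30,400,230,2.9,'w1c')
E
```

```text
1.0333 [ 439.96073123 -280.72945474  405.20550545] [ 49.6  16.6 -24.5 108.4   7.8  56.6  20.5] -1.2962511393280847
```

View pics/w1.png

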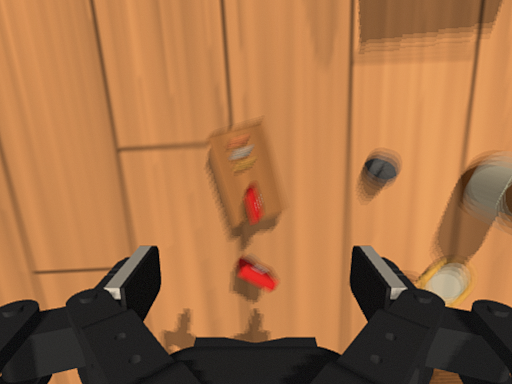

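{"method": "step_arm", "body": {"moves": [0, 0, 0, 0, 0, 0, 0, 0, 0, 0, 0, 0]}}

```text
time: 1.2
ee_pos: [434.6, -289.9, 404.5]
tcp_rot: [[0.999, -0.044, -0.0], [-0.044, -0.999, -0.0], [-0.0, 0.0, -1.0]]
ft_force: [-0.8, -0.2, -0.2]
opening: 85.3
```

```bash
python3 - <<'E'
from h import *
im,d,cc=grab('wrist','w2'); s=arm.state(); print(s['time'],s['ee_pos'],s['joint_positions'].round(1),np.degrees(np.arctan2(s['tcp_rot'][1,0],s['tcp_rot'][0,0])))
crop('w2',190,100,310,300,3,'w2c')
W=np.load('w2.npz')['W'];hsv=cv2.cvtColor(im,cv2.COLOR_RGB2HSV);h,s_,v=hsv[...,0],hsv[...,1],hsv[...,2]
m=((h<5)|(h>174))&(s_>170)&(v>90)
k,l,st,c=cv2.connectedComponentsWithStats(m.astype(np.uint8))
for i in range(1,k):
    if st[i,4]<30: continue
    mm=(l==i); P=W[mm]; zt=np.nanpercentile(P[:,2],90); T=P[P[:,2]>zt-4]
    r=cv2.minAreaRect(T[:,:2].astype(np.float32)); print(c[i].round(),st[i,4],'ztop',zt.round(1),'rect',np.round(r[0],1),np.round(r[1],1),round(r[2],1))
# rack top
m=(abs(W[...,2]-45)<4)&(abs(W[...,0]-425)<60)&(abs(W[...,1]+290)<70)
r=cv2.minAreaRect(W[m][:,:2].astype(np.float32)); print('rack',np.round(r[0],1),np.round(r[1],1),r[2],np.median(W[m][:,2]))
t=(abs(W[...,2])<12); print('table z',np.median(W[...,2][t]))
E
```

```text
1.25 [ 433.90374866 -290.95742532  404.43951873] [ 50.1  16.6 -23.6 108.4   7.9  56.6  20.3] -2.6925712313210988
[250. 206.] 366 ztop 81.0 rect [ 427.9 -315.1] [ 9.6 29.5] 12.3
[291. 227.] 862 ztop 28.6 rect [ 482.1 -361.3] [42.8 13.2] 57.2
rack [ 422.3 -291.3] [ 60.  100.3] 12.052237510681152 44.470171953074065
table z -0.5618194254196899
```

View pics/w2c.png

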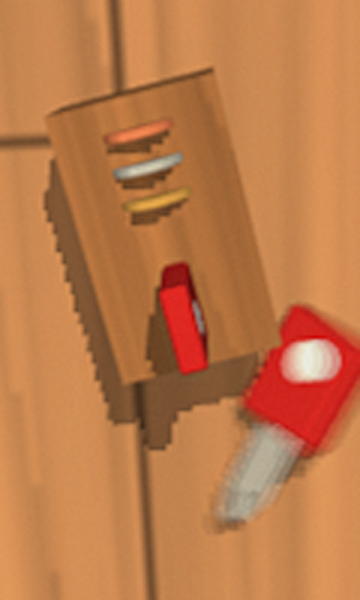

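The crop confirms the smaller key (9.6x29.5 mm bow) in the rack, crop pixel (185,318). It is centred near (428,-315) with yaw of about 12°. The larger loose key toppled by itself and now lies beside the rack; I hadn't touched it. Next I'll look at the chest on the way to the case.

{"method": "step_arm", "body": {"moves": [15, 31, 0, 0, 0, 0, 31, 62, 0, 0, 0, 0, 47, 94, 0, 0, 0, 0, 62, 125, 0, 0, 0, 0, 78, 156, 0, 0, 0, 0, 94, 188, 0, 0, 0, 0, 110, 219, 0, 0, 0, 0, 125, 250, 0, 0, 0, 0, 125, 250, 0, 0, 0, 0, 125, 250, 0, 0, 0, 0]}}

```text
time: 2.08
ee_pos: [559.8, -39.9, 404.3]
tcp_rot: [[0.999, -0.045, -0.001], [-0.045, -0.999, 0.0], [-0.001, -0.0, -1.0]]
ft_force: [0.2, -0.8, -1.2]
opening: 85.4
```

```bash
python3 - <<'E'
from h import *
im,d,cc=grab('wrist','w3'); s=arm.state(); print(s['time'],s['ee_pos'],s['joint_positions'].round(1),np.degrees(np.arctan2(s['tcp_rot'][1,0],s['tcp_rot'][0,0])))
E
```

```text
2.1333 [559.34437988 -41.61644365 404.18577026] [ 24.7  21.5 -29.8 103.   12.4  58.8 -12.6] -2.6970689918076296
```

View pics/w3.png

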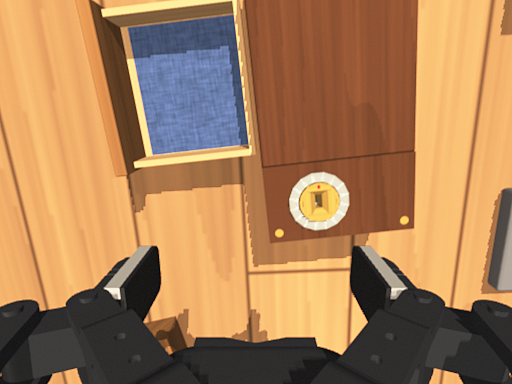

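```bash
python3 - <<'E'
from h import *
D=np.load('w3.npz'); W=D['W']; im=D['im']; cc=cal('wrist')
print('table',np.nanmedian(W[...,2][abs(W[...,2])<10]))
m=(abs(W[...,2]-85)<3.0); m[245:]=False
print('top z',np.median(W[m][:,2]))
# front edge, back edge by row; -y edge by column
fr=[];bk=[]
for v in range(10,200,3):
    u=np.where(m[v])[0]
    u=u[u>230]
    if len(u)>50: fr.append(W[v,u[0]][:2]); bk.append(W[v,u[-1]][:2])
def fit(P):
    P=np.array(P,np.float32); l=cv2.fitLine(P,cv2.DIST_HUBER,0,0.01,0.01).ravel(); return l
for n,P in(('front',fr),('back',bk)):
    l=fit(P); print(n,l.round(3),'yaw(y-axis)',np.degrees(np.arctan2(l[1],l[0])))
sd=[]
for u in range(285,400,3):
    v=np.where(m[:,u])[0]
    if len(v): sd.append(W[v[-1],u][:2])
l=fit(sd); print('side',l.round(3),np.degrees(np.arctan2(l[1],l[0])))
# lock white/brass face
hs=(W[...,2]>87)&(W[...,2]<92); hs[245:]=False
P=W[hs]; P=P[(abs(P[:,1]+45)<60)]
(c,r)=cv2.minEnclosingCircle(P[:,:2].astype(np.float32)); print('lock pts',len(P),np.median(P,0),'circ',c,r)
hsv=cv2.cvtColor(im,cv2.COLOR_RGB2HSV)
crop('w3',270,155,365,250,6,'w3c')
# drawer: rim and front
for z0,z1,nm in((68,78,'frontpanel'),(47,56,'walls')):
    mm=(W[...,2]>z0)&(W[...,2]<z1)&(W[...,0]<540)&(W[...,1]>0); P=W[mm]; print(nm,len(P),P.min(0).round(1),P.max(0).round(1),np.median(P[:,2]))
    r=cv2.minAreaRect(P[:,:2].astype(np.float32)); print(np.round(r[0],1),np.round(r[1],1),round(r[2],2))
E
```

```text
table -0.5729943498341625
top z 84.38375362599663
front [ 6.60000e-02 -9.98000e-01  5.61938e+02  2.93900e+01] yaw(y-axis) -86.220245
back [ 7.1000e-02 -9.9700e-01  7.0038e+02  3.4477e+01] yaw(y-axis) -85.90725
side [ 9.98000e-01  6.20000e-02  6.53172e+02 -9.23870e+01] 3.5392225
lock pts 1150 [617.17342781 -56.91712697  88.0665658 ] circ (608.9788818359375, -64.37815856933594) 37.95824432373047
frontpanel 2214 [413.5   0.   68. ] [434.1 123.   75. ] 72.44509318655884
[424.   61.3] [ 13.  123.2] 3.75
walls 1404 [4.249e+02 1.000e-01 4.700e+01] [539.5 126.   56. ] 50.551995632288424
[482.8  63.3] [114.6 125.3] 0.6
```

View pics/w3c.png

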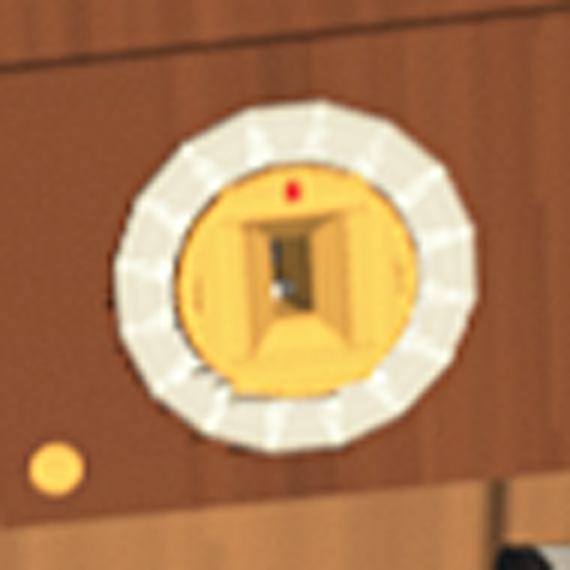

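```bash
python3 - <<'E'
from h import *
D=np.load('w3.npz'); W=D['W'].copy(); cc=cal('wrist'); f,cx,cy,R,t,_=cc
W[...,2]+=0.6
C=-R.T@t
def onplane(u,v,z):
    r=R.T@np.array([(u-cx)/f,(v-cy)/f,1]); return C+r*(z-C[2])/r[2]
print('lock ring',onplane(319.3,201.0,88.5),'brass',onplane(319.7,201.7,88.5))
yaw=np.radians(3.8); X=np.array([np.cos(yaw),np.sin(yaw)]); Y=np.array([-X[1],X[0]])
# front/back/side lines -> chest centre
fp=np.array([561.94,29.39])@X; bp=np.array([700.38,34.48])@X; sp=np.array([653.17,-92.39])@Y
print('width',bp-fp)
cxy=X*((fp+bp)/2)+Y*(sp+120); print('chest',cxy,'lock',cxy+X*-20+Y*-82.5)
# drawer in chest frame
L=(W[...,:2]-cxy)@np.stack([X,Y],1); z=W[...,2]
m=(z>69)&(z<77)&(L[...,0]<-100)&(abs(L[...,1])<130); m[245:]=0
print('front panel chest-frame',L[m].min(0),L[m].max(0), np.percentile(L[m],[2,98],0))
m=(z>47)&(z<55)&(L[...,0]<-75)&(abs(L[...,1])<140); m[245:]=0
print('walls',np.percentile(L[m],[0.5,99.5],0))
m=(z>6)&(z<18)&(L[...,0]<-75)&(abs(L[...,1])<140); m[245:]=0
print('floor',np.percentile(L[m],[1,99],0),np.median(z[m]))
E
```

```text
lock ring [616.97042463 -59.63596784  88.5       ] brass [617.34599115 -60.33214889  88.5       ]
width 138.47296942338733
chest [631.52519279  26.4367586 ] lock [617.03676021 -57.20734054]
front panel chest-frame [-211.37645932  -40.82111859] [-198.25905987  110.16723157] [[-210.47836884  -36.83692049]
 [-198.8256323   107.63463738]]
walls [[-199.84392471  -36.91709479]
 [ -75.10085124  109.25046185]]
floor [[-199.34856447  -29.80632259]
 [ -82.70373838  103.0952273 ]] 12.637056482351753
```

The keyway is at crop (295,275), i.e. picture pixel (319,201), so the lock is at about (617,-60). The chest yaw is about 3.8°, the drawer centre about (492,52), and the opening about 129 mm. Now to the case.

{"method": "step_arm", "body": {"moves": [-8, 38, -12, 0, 0, 7, -16, 76, -23, 0, 0, 14, -23, 113, -35, 0, 0, 21, -31, 151, -46, 0, 0, 28, -39, 189, -58, 0, 0, 35, -47, 227, -69, 0, 0, 42, -54, 264, -81, 0, 0, 49, -62, 302, -92, 0, 0, 56, -70, 340, -104, 0, 0, 63, -70, 340, -104, 0, 0, 70]}}

```text
time: 2.97
ee_pos: [486.4, 304.8, 299.2]
tcp_rot: [[0.373, 0.928, -0.003], [0.928, -0.373, 0.003], [0.002, -0.004, -1.0]]
ft_force: [-0.4, 0.6, 0.8]
opening: 85.5
```

{"method": "step_arm", "body": {"moves": [0, 0, 0, 0, 0, 0, 0, 0, 0, 0, 0, 0]}}

```text
time: 3.13
ee_pos: [490.6, 297.5, 299.9]
tcp_rot: [[0.39, 0.921, -0.001], [0.921, -0.39, -0.002], [-0.002, 0.0, -1.0]]
ft_force: [0.8, -0.7, -0.2]
opening: 85.7
```

```bash
python3 - <<'E'
from h import *
im,d,cc=grab('wrist','w4'); s=arm.state(); print(s['time'],s['ee_pos'],s['joint_positions'].round(1),np.degrees(np.arctan2(s['tcp_rot'][1,0],s['tcp_rot'][0,0])))
W=np.load('w4.npz')['W'];hsv=cv2.cvtColor(im,cv2.COLOR_RGB2HSV);h,s_,v=hsv[...,0],hsv[...,1],hsv[...,2]
m=((h>105)&(h<125)&(s_>150))|((W[...,2]>15)&(W[...,2]<60))
m[250:]=False
k,l,st,c=cv2.connectedComponentsWithStats(m.astype(np.uint8))
for i in range(1,k):
    if st[i,4]<200: continue
    P=W[l==i]; P=P[np.isfinite(P[:,0])]
    if not len(P): continue
    zt=np.percentile(P[:,2],90); T=P[P[:,2]>zt-3]
    r=cv2.minAreaRect(T[:,:2].astype(np.float32)); print(c[i].round(),st[i,4],'ztop',zt.round(1),'rect',np.round(r[0],1),np.round(r[1],1),round(r[2],1))
t=(abs(W[...,2])<12); print('table z',np.median(W[...,2][t]))
E
```

```text
3.1833 [490.89449439 297.03424761 300.22549577] [ -1.2  35.3 -44.5 105.3  30.9  52.3   7. ] 66.97469405037259
[359. 126.] 1952 ztop 23.6 rect [470.4 392.1] [38.9 26.6] 31.9
[494. 173.] 1438 ztop 45.5 rect [543.  470.5] [ 8.2 25.4] 76.4
[261. 189.] 2805 ztop 30.1 rect [486.2 303. ] [33.8 49.7] 68.3
[ 24. 225.] 2338 ztop 49.6 rect [436.  120.2] [10.6 35.1] 85.2
table z -0.5954526139660774
```

View pics/w4.png

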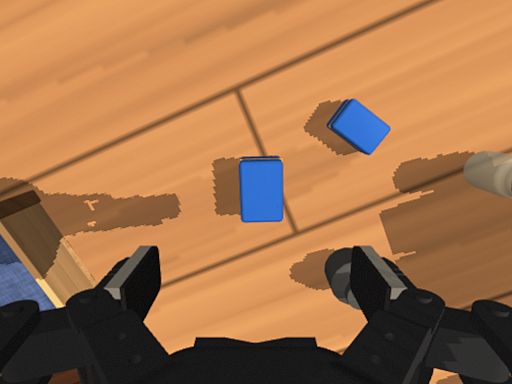

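The enlarged wrist view shows box A at pixel (261,189). It measures 33.8x49.7 mm with its top at 30 mm, so it is the case meant. B at (359,126) is smaller. Descending on A.

{"method": "step_arm", "body": {"moves": [-3, 3, -30, 0, 0, 1.3, -3, 3, -60, 0, 0, 1.3, -3, 3, -90, 0, 0, 1.3, -3, 3, -112, 0, 0, 1.3, -3, 3, -124, 0, 0, 1.3, -3, 3, -124, 0, 0, 1.3]}}

```text
time: 3.68
ee_pos: [486.8, 300.1, 174.5]
tcp_rot: [[0.368, 0.93, -0.003], [0.93, -0.368, -0.003], [-0.004, -0.001, -1.0]]
ft_force: [-0.6, -0.9, 0.3]
opening: 85.1
```

{"method": "step_arm", "body": {"moves": [0, 0, 0, 0, 0, 0, 0, 0, 0, 0, 0, 0, 0, 0, 0, 0, 0, 0, 0, 0, 0, 0, 0, 0, 0, 0, 0, 0, 0, 0, 0, 0, 0, 0, 0, 0], "grip": 0, "squeeze": 40}}

```text
time: 4.18
ee_pos: [487.0, 303.1, 178.1]
tcp_rot: [[0.363, 0.932, 0.002], [0.932, -0.363, 0.001], [0.002, 0.002, -1.0]]
ft_force: [-0.5, -0.4, 7.0]
opening: 33.4
```

{"method": "step_arm", "body": {"moves": [0, 0, 30, 0, 0, 0, 0, 0, 68, 0, 0, 0, 0, 0, 106, 0, 0, 0, -1, -36, 110, 0, 0, 6, -1, -72, 110, 0, 0, 12, -2, -108, 110, 0, 0, 18, -2, -144, 110, 0, 0, 24, -3, -180, 110, 0, 0, 25.5, -4, -216, 110, 0, 0, 25.5, -4, -251, 110, 0, 0, 25.5]}}

```text
time: 5.02
ee_pos: [481.8, 49.8, 286.8]
tcp_rot: [[-0.073, 0.997, -0.0], [0.997, 0.073, -0.0], [-0.0, -0.0, -1.0]]
ft_force: [0.1, -0.9, -1.1]
opening: 33.3
```

{"method": "step_arm", "body": {"moves": [0, 0, 0, 0, 0, 0, 0, 0, 0, 0, 0, 0]}}

```text
time: 5.18
ee_pos: [482.4, 49.1, 286.6]
tcp_rot: [[-0.068, 0.998, -0.0], [0.998, 0.068, -0.001], [-0.001, -0.0, -1.0]]
ft_force: [-0.3, 1.1, -2.4]
opening: 33.1
```

```bash
python3 - <<'E'
from h import *
im,d,cc=grab('wrist','w5'); s=arm.state(); print(s['time'],s['ee_pos'],s['joint_positions'].round(1),np.degrees(np.arctan2(s['tcp_rot'][1,0],s['tcp_rot'][0,0])),s['opening'],s['ft_force'])
E
```

```text
5.2333 [482.4088206   50.97834617 286.87681654] [ 32.5  32.  -52.7 117.4  34.9  47.5  53.3] 94.06775408100542 33.201007064681214 [-0.04293469  1.01170087 -0.98206283]
```

View pics/w5.png

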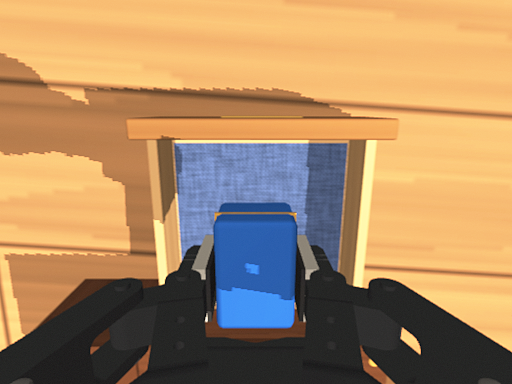

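The case hangs centred over the open drawer: the case is at pixel (255,270) and the drawer walls at columns 170 and 352. Lowering.

{"method": "step_arm", "body": {"moves": [0, 1, -30, 0, 0, 0, 0, 1, -60, 0, 0, 0, 0, 1, -82, 0, 0, 0, 0, 1, -92, 0, 0, 0, 0, 1, -97, 0, 0, 0, 0, 1, -97, 0, 0, 0]}}

```text
time: 5.73
ee_pos: [483.5, 54.6, 190.7]
tcp_rot: [[-0.076, 0.997, 0.003], [0.997, 0.076, 0.001], [0.0, 0.003, -1.0]]
ft_force: [1.2, -0.3, -1.4]
opening: 33.3
```

{"method": "step_arm", "body": {"moves": [0, 0, 0, 0, 0, 0, 0, 0, 0, 0, 0, 0, 0, 0, 0, 0, 0, 0, 0, 0, 0, 0, 0, 0], "grip": 0.7}}

```text
time: 6.07
ee_pos: [482.5, 53.0, 190.1]
tcp_rot: [[-0.074, 0.997, 0.001], [0.997, 0.074, 0.0], [0.0, 0.001, -1.0]]
ft_force: [0.0, -0.5, 0.5]
opening: 59.9
```

{"method": "step_arm", "body": {"moves": [0, 0, 30, 0, 0, 0, 0, 0, 60, 0, 0, 0, 0, 0, 95, 0, 0, 0, 0, 0, 95, 0, 0, 0]}}

```text
time: 6.4
ee_pos: [484.1, 53.9, 289.9]
tcp_rot: [[-0.074, 0.997, 0.009], [0.997, 0.074, 0.001], [0.0, 0.009, -1.0]]
ft_force: [2.0, 0.2, 0.3]
opening: 59.5
```

```bash
python3 - <<'E'
from h import *
im,d,cc=grab('wrist','w6'); s=arm.state(); print(s['time'],s['ee_pos'],s['joint_positions'].round(1),np.degrees(np.arctan2(s['tcp_rot'][1,0],s['tcp_rot'][0,0])),s['opening'],s['ft_force'])
W=np.load('w6.npz')['W']
hsv=cv2.cvtColor(im,cv2.COLOR_RGB2HSV);h,s_,v=hsv[...,0],hsv[...,1],hsv[...,2]
m=(W[...,2]>30)&(W[...,2]<46)&(h>105)&(h<125)&(s_>150)
P=W[m];r=cv2.minAreaRect(P[:,:2].astype(np.float32)); print('case',np.round(r[0],1),np.round(r[1],1),r[2],np.median(P[:,2]))
m=(W[...,2]>68)&(W[...,2]<76)&(W[...,0]<470); P=W[m];r=cv2.minAreaRect(P[:,:2].astype(np.float32)); print('front',np.round(r[0],1),np.round(r[1],1),r[2],P[:,0].min())
E
```

```text
6.45 [483.4763172   53.0977777  287.66899149] [ 32.3  32.  -52.7 117.3  35.1  47.3  53. ] 94.17333134337375 59.50815507606847 [ 0.23733641 -0.67073674 -0.04183645]
case [482.4  54.7] [49.5 33.6] 4.550055503845215 41.2256167581715
front [427.9  48.3] [ 12.1 154.1] 3.7715487480163574 417.12936122657936
```

View pics/w6.png

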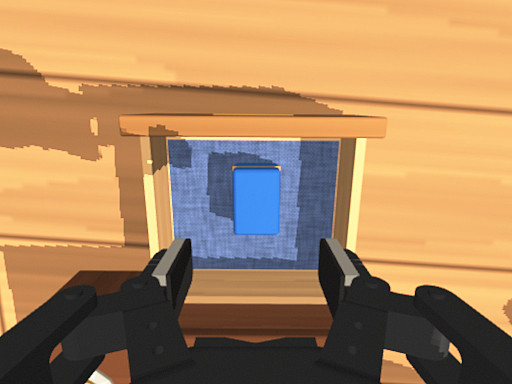

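The case lies free in the drawer: pixel (256,200), measured centre (482,55), z as on the floor. The front panel's centre is (428,48). Next I'll shut the fingers, tilt 12° and go in front of the panel.

{"method": "step_arm", "body": {"moves": [-17, -2, 0, 0, 4, 0, -34, -4, 0, 0, 8, 0, -49, -5, 0, 0, 12, 0, -49, -5, 0, 0, 12, 0, -49, -5, 0, 0, 12, 0], "grip": 0}}

```text
time: 6.87
ee_pos: [433.2, 47.4, 284.0]
tcp_rot: [[-0.071, 0.976, -0.208], [0.997, 0.073, 0.0], [0.015, -0.207, -0.978]]
ft_force: [0.3, -0.6, -0.5]
opening: 0.5
```

```bash
python3 - <<'E'
from h import *
im,d,cc=grab('wrist','w7'); s=arm.state(); print(s['time'],s['ee_pos'],s['joint_positions'].round(1),s['tcp_rot'].round(3),s['opening'],s['ft_force'])
E
```

```text
6.9167 [433.68297917  47.54541266 284.27607127] [ 35.5  32.4 -55.9 120.1  27.5  56.   57. ] [[-0.071  0.976 -0.207]
 [ 0.997  0.073  0.   ]
 [ 0.015 -0.206 -0.978]] -0.023117025735471957 [ 0.48634006 -0.34136254  0.85356619]
```

View pics/w7.png

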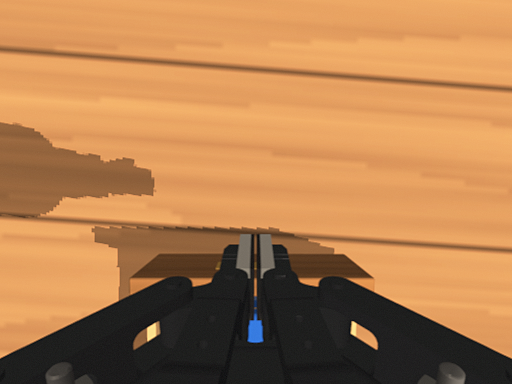

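{"method": "step_arm", "body": {"moves": [0, 0, -20, 0, 0, 0, 0, 0, -45, 0, 0, 0, 0, 0, -60, 0, 0, 0, 0, 0, -60, 0, 0, 0, 6, 0, -60, 0, 0, 0, 12, 1, -60, 0, 0, 0, 20, 1, -60, 0, 0, 0, 28, 2, -60, 0, 0, 0, 38, 3, -60, 0, 0, 0, 48, 3, -60, 0, 0, 0]}}

```text
time: 7.75
ee_pos: [482.7, 50.9, 225.3]
tcp_rot: [[-0.071, 0.976, -0.207], [0.997, 0.073, 0.0], [0.015, -0.206, -0.978]]
ft_force: [-2.4, 0.8, 1.0]
opening: -0.0
```

{"method": "step_arm", "body": {"moves": [12, 1, 0, 0, 0, 0, 24, 2, 0, 0, 0, 0, 36, 2, 0, 0, 0, 0, 48, 3, 0, 0, 0, 0, 58, 4, 0, 0, 0, 0, 66, 4, 0, 0, 0, 0, 72, 5, 0, 0, 0, 0, 76, 5, 0, 0, 0, 0, 76, 5, 0, 0, 0, 0]}}

```text
time: 8.5
ee_pos: [558.3, 55.8, 224.7]
tcp_rot: [[-0.071, 0.976, -0.207], [0.997, 0.073, 0.001], [0.016, -0.206, -0.978]]
ft_force: [0.6, -1.4, 0.4]
opening: 0.2
```

```bash
python3 - <<'E'
from h import *
im,d,cc=grab('scene','s8'); s=arm.state(); print(s['time'],s['ee_pos'],s['ft_force'])
cc=cal('wrist'); 
crop('s8',200,80,330,250,4,'s8c')
E
```

```text
8.55 [557.81488569  55.7538714  224.66498116] [-0.61371265  1.10234107 -1.02767934]
```

View pics/s8c.png

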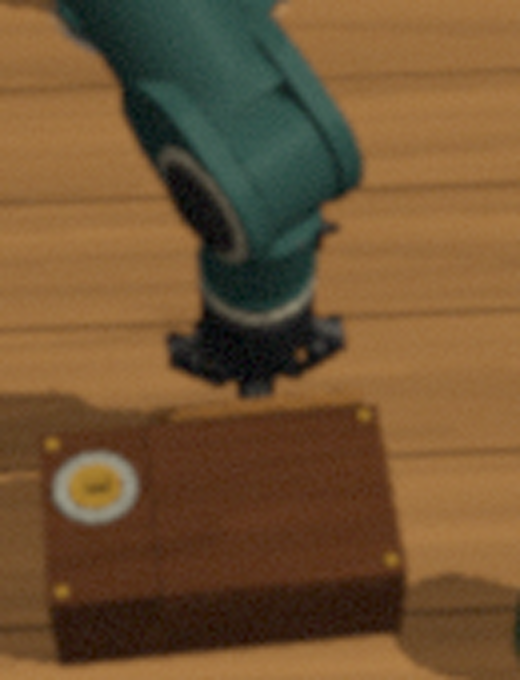

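The drawer is nearly shut, with a small pale strip still visible. I'll continue gently until the force rises.

{"method": "step_arm", "body": {"moves": [3, 0, 0, 0, 0, 0, 6, 0, 0, 0, 0, 0, 9, 0, 0, 0, 0, 0, 11, 0, 0, 0, 0, 0, 11, 0, 0, 0, 0, 0]}}

```text
time: 8.97
ee_pos: [568.8, 55.8, 224.7]
tcp_rot: [[-0.072, 0.976, -0.207], [0.997, 0.073, 0.0], [0.015, -0.207, -0.978]]
ft_force: [-1.5, -0.2, 0.3]
opening: -0.2
```

{"method": "step_arm", "body": {"moves": [2, 0, 0, 0, 0, 0, 4, 0, 0, 0, 0, 0, 5, 0, 0, 0, 0, 0, 5, 0, 0, 0, 0, 0]}}

```text
time: 9.3
ee_pos: [571.6, 56.1, 224.4]
tcp_rot: [[-0.072, 0.974, -0.214], [0.997, 0.074, -0.001], [0.014, -0.214, -0.977]]
ft_force: [-9.0, 1.2, 4.9]
opening: -0.3
```

{"method": "step_arm", "body": {"moves": [1, 0, 0, 0, 0, 0, 1, 0, 0, 0, 0, 0, 1, 0, 0, 0, 0, 0, -10, 0, 0, 0, 0, 0, -30, 0, 0, 0, 0, 0, -55, 0, 20, 0, -4, 0, -70, 0, 50, 0, -8, 0, -80, 0, 80, 0, -12, 0, -80, 0, 80, 0, -12, 0]}}

```text
time: 10.05
ee_pos: [492.9, 57.0, 309.4]
tcp_rot: [[-0.076, 0.997, 0.01], [0.997, 0.076, -0.002], [-0.003, 0.01, -1.0]]
ft_force: [1.1, 0.8, 0.6]
opening: -0.0
```

```bash
python3 - <<'E'
from h import *
im,d,cc=grab('scene','s9'); s=arm.state(); print(s['time'],s['ee_pos'],s['ft_force'],s['tcp_rot'].round(3))
crop('s9',200,80,330,250,4,'s9c')
W=np.load('s9.npz')['W']
grab('wrist','w9')
W=np.load('w9.npz')['W']; 
X=np.array([np.cos(.0663),np.sin(.0663)]);Y=np.array([-X[1],X[0]]); L=(W[...,:2]-[631.6,23.7])@np.stack([X,Y],1)
for z0,z1 in((60,78),(80,87)):
    m=(W[...,2]>z0)&(W[...,2]<z1)&(L[...,1]>-30)&(L[...,1]<105)&(abs(L[...,0])<110); print(m.sum(), np.percentile(L[m],[0,1,99],0).round(1) if m.any() else '')
E
```

```text
10.1 [493.52687986  56.04469338 307.6387064 ] [ 0.86699771 -0.42777719  0.13175326] [[-0.074  0.997  0.007]
 [ 0.997  0.074 -0.002]
 [-0.003  0.007 -1.   ]]
484 [[-82.3 -29.9]
 [-82.  -29.6]
 [-79.7  92.9]]
301 [[-60.  -29.9]
 [-59.6 -29.9]
 [-41.4  45.3]]
```

View pics/w9.png

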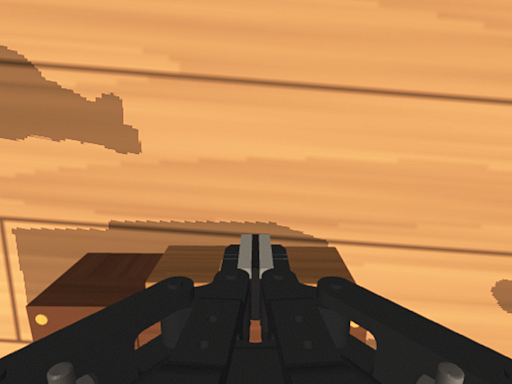

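View pics/s9c.png

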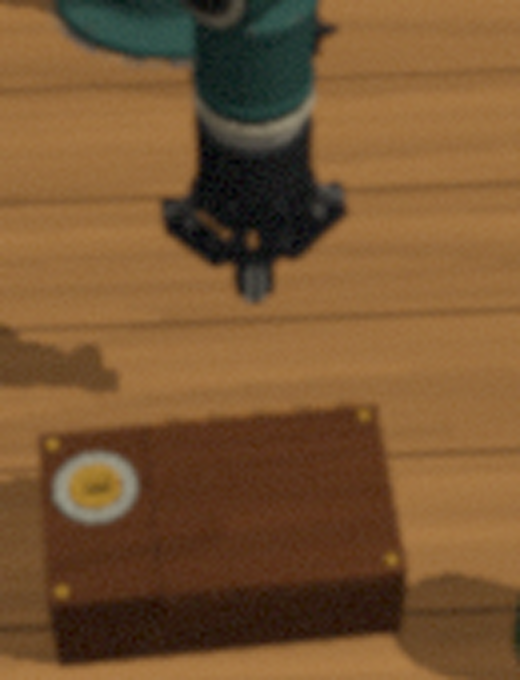

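The drawer is shut: its front face measures -82 mm in the chest frame, as expected. Next to the key in the rack.

{"method": "step_arm", "body": {"moves": [-7, -37, 0, 0, 0, -7, -13, -74, 0, 0, 0, -14, -20, -111, 0, 0, 0, -21, -26, -149, 0, 0, 0, -28, -33, -186, 0, 0, 0, -35, -40, -223, 0, 0, 0, -42, -46, -260, 0, 0, 0, -49, -53, -297, 0, 0, 0, -56, -59, -334, 0, 0, 0, -63, -66, -371, 0, 0, 0, -70], "grip": 0.55}}

```text
time: 10.98
ee_pos: [426.9, -317.8, 303.5]
tcp_rot: [[0.915, 0.404, -0.001], [0.404, -0.915, 0.001], [-0.001, -0.001, -1.0]]
ft_force: [0.9, 0.7, -0.1]
opening: 46.7
```

{"method": "step_arm", "body": {"moves": [0, 0, 0, 0, 0, -7, 0, 0, 0, 0, 0, -12, 0, 0, 0, 0, 0, -12, 0, 0, 0, 0, 0, -12]}}

```text
time: 11.32
ee_pos: [427.6, -315.4, 303.7]
tcp_rot: [[0.977, 0.214, -0.001], [0.214, -0.977, 0.001], [-0.001, -0.001, -1.0]]
ft_force: [0.5, 0.0, 0.2]
opening: 46.6
```

```bash
cat > k.py <<'E'
from h import *
import sys
tag=sys.argv[1]
im,d,cc=grab('wrist',tag); s=arm.state(); print(s['time'],s['ee_pos'],s['joint_positions'].round(1),np.degrees(np.arctan2(s['tcp_rot'][1,0],s['tcp_rot'][0,0])),s['opening'])
W=np.load(tag+'.npz')['W'];hsv=cv2.cvtColor(im,cv2.COLOR_RGB2HSV);h,s_,v=hsv[...,0],hsv[...,1],hsv[...,2]
m=((h<5)|(h>174))&(s_>170)&(v>60)&(W[...,2]>50)
k,l,st,c=cv2.connectedComponentsWithStats(m.astype(np.uint8))
for i in range(1,k):
    if st[i,4]<30: continue
    P=W[l==i]; zt=np.nanpercentile(P[:,2],80); T=P[P[:,2]>zt-3]
    r=cv2.minAreaRect(T[:,:2].astype(np.float32)); print(c[i].round(),st[i,4],'ztop',zt.round(1),'rect',np.round(r[0],1),np.round(r[1],1),round(r[2],1))
E
python3 k.py w10
```

```text
11.3667 [ 427.71937092 -315.05778629  303.89762256] [ 58.6  27.2 -32.1 111.5  19.4  46.7  28.2] 12.39498371920173 46.891754704758846
[258. 214.] 765 ztop 80.8 rect [ 428.4 -315.2] [ 8.9 29.5] 12.1
[304. 254.] 51 ztop 135.7 rect [ 449.2 -308.2] [ 1.5 19.7] 9.3
```

View pics/w10.png

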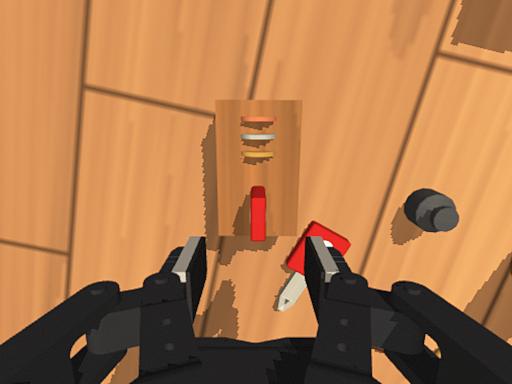

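The key at pixel (258,213) stands aligned under the open fingers, at (428.4,-315.2) with yaw 12.1°. The larger key lies flat at (318,250) and is clear of them.

{"method": "step_arm", "body": {"moves": [0.6, 0, -30, 0, 0, 0, 0.6, 0, -55, 0, 0, 0, 0.6, 0, -70, 0, 0, 0, 0.6, 0, -77, 0, 0, 0, 0.6, 0, -77, 0, 0, 0, 0.6, 0, -77, 0, 0, 0]}}

```text
time: 11.87
ee_pos: [428.5, -315.0, 227.8]
tcp_rot: [[0.977, 0.213, 0.0], [0.213, -0.977, 0.0], [0.0, -0.0, -1.0]]
ft_force: [-0.4, 0.2, -0.5]
opening: 46.9
```

{"method": "step_arm", "body": {"moves": [0, 0, 0, 0, 0, 0, 0, 0, 0, 0, 0, 0, 0, 0, 0, 0, 0, 0, 0, 0, 0, 0, 0, 0, 0, 0, 0, 0, 0, 0, 0, 0, 0, 0, 0, 0], "grip": 0, "squeeze": 100}}

```text
time: 12.37
ee_pos: [428.4, -315.5, 228.9]
tcp_rot: [[0.977, 0.211, 0.001], [0.211, -0.977, -0.001], [0.001, 0.002, -1.0]]
ft_force: [-1.4, 0.5, 6.0]
opening: 8.2
```

{"method": "step_arm", "body": {"moves": [0, 0, 15, 0, 0, 0, 0, 0, 35, 0, 0, 0, 0, 0, 60, 0, 0, 0, 0, 0, 85, 0, 0, 0, 0, 0, 100, 0, 0, 0, 0, 0, 100, 0, 0, 0]}}

```text
time: 12.87
ee_pos: [429.0, -315.7, 331.3]
tcp_rot: [[0.977, 0.211, 0.005], [0.211, -0.977, -0.005], [0.004, 0.006, -1.0]]
ft_force: [0.5, 0.5, 0.3]
opening: 7.8
```

```bash
python3 k.py w11; python3 - <<'E'
from h import *
crop('w11',180,180,340,384,2.9,'w11c')
E
```

```text
12.9167 [ 428.36027681 -315.55413073  329.502514  ] [ 59.6  25.1 -33.2 110.5  18.   49.3  29.2] 12.185585998897563 8.121142439323998
[255. 263.] 1907 ztop 183.2 rect [ 429.3 -316.2] [ 9.8 30. ] 13.5
```

View pics/w11c.png

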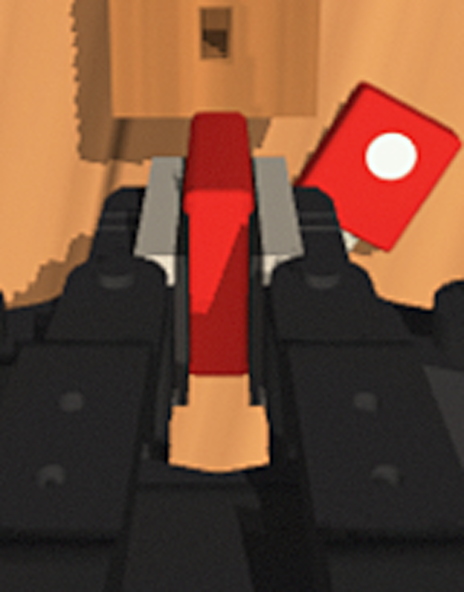

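The key is in hand: red bow at crop (218,240), empty slot above it. Going beside the lock for one more close measurement.

{"method": "step_arm", "body": {"moves": [26, 24, 2, 0, 0, -2, 52, 48, 4, 0, 0, -4, 78, 72, 6, 0, 0, -6, 105, 97, 6, 0, 0, -8.4, 131, 121, 6, 0, 0, -8.4, 158, 146, 6, 0, 0, -8.4, 184, 170, 6, 0, 0, -8.4, 184, 170, 6, 0, 0, -8.4, 184, 170, 6, 0, 0, -8.4, 184, 170, 6, 0, 0, -8.4]}}

```text
time: 13.75
ee_pos: [611.4, -145.4, 332.2]
tcp_rot: [[0.998, 0.067, -0.003], [0.067, -0.998, -0.0], [-0.003, -0.0, -1.0]]
ft_force: [-0.1, -0.0, -1.2]
opening: 8.0
```

```bash
python3 k.py w12; python3 - <<'E'
from h import *
crop('w12',170,80,370,280,3,'w12c')
E
```

```text
13.8 [ 611.14340218 -146.32361919  332.44447209] [ 33.   33.4 -31.3  96.8  20.3  55.7  -1.9] 3.7349203057670484 7.862015148431885
[255. 264.] 1909 ztop 183.9 rect [ 610.5 -145.2] [ 9.7 29.7] 5.2
```

View pics/w12c.png

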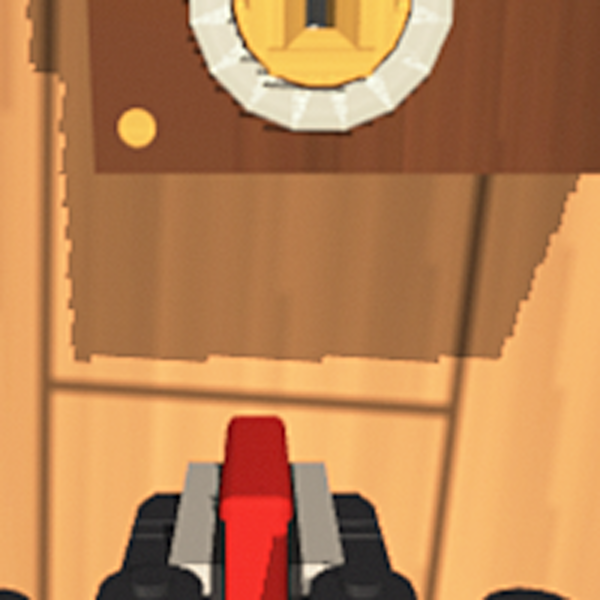

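```bash
python3 - <<'E'
from h import *
cc=cal('wrist'); f,cx,cy,R,t,_=cc; C=-R.T@t
def onp(u,v,z):
    r=R.T@np.array([(u-cx)/f,(v-cy)/f,1]); return (C+r*(z-C[2])/r[2])
D=np.load('w12.npz'); im=D['im']; W=D['W']
hsv=cv2.cvtColor(im,cv2.COLOR_RGB2HSV)
# rectify on plane z=89: 0.25mm/px around lock
xs=np.arange(590,645,0.25); ys=np.arange(-30,-90,-0.25)
U=np.zeros((len(ys),len(xs)),np.float32);V=U.copy()
P=np.stack(np.broadcast_arrays(xs[None,:],ys[:,None],np.float64(88.4)),-1)
q=P@R.T+t; U=(f*q[...,0]/q[...,2]+cx).astype(np.float32);V=(f*q[...,1]/q[...,2]+cy).astype(np.float32)
rect=cv2.remap(im,U,V,cv2.INTER_CUBIC); cv2.imwrite('pics/rect12.png',cv2.resize(rect[:,:,::-1],None,fx=2.5,fy=2.5))
h2=cv2.cvtColor(rect,cv2.COLOR_RGB2HSV)
m=((h2[...,1]<70)&(h2[...,2]>140)).astype(np.uint8)
k,l,st,c=cv2.connectedComponentsWithStats(m); i=1+np.argmax(st[1:,4]); cnt=max(cv2.findContours((l==i).astype(np.uint8),0,1)[0],key=cv2.contourArea)
e=cv2.fitEllipse(cv2.convexHull(cnt)); print('ring',590+e[0][0]*.25,-30-e[0][1]*.25,np.array(e[1])*.25)
m=((h2[...,0]>15)&(h2[...,0]<32)&(h2[...,1]>110)&(h2[...,2]>90)).astype(np.uint8)
k,l,st,c=cv2.connectedComponentsWithStats(m); i=1+np.argmax(st[1:,4]); cnt=max(cv2.findContours((l==i).astype(np.uint8),0,1)[0],key=cv2.contourArea)
e=cv2.fitEllipse(cv2.convexHull(cnt)); print('brass',590+e[0][0]*.25,-30-e[0][1]*.25,np.array(e[1])*.25)
m=(W[...,2]>86.8)&(W[...,2]<91)&(np.hypot(W[...,0]-617,W[...,1]+60)<32); print('lockz',np.median(W[m][:,2]))
m=abs(W[...,2]-84.4)<2; sd=np.array([W[np.where(m[:,u])[0][-1],u][:2] for u in range(210,370,4)],np.float32)
L=cv2.fitLine(sd,cv2.DIST_HUBER,0,.01,.01).ravel(); print('side',L.round(2),np.degrees(np.arctan2(L[1],L[0])))
E
```

```text
ring 617.6873893737793 -59.44972801208496 [55.84985352 56.17361832]
brass 617.7864379882812 -59.31202507019043 [37.57618713 38.0772171 ]
lockz 87.96043579826255
side [ 1.0000e+00  7.0000e-02  6.3759e+02 -9.3520e+01] 3.8468013
```

View pics/rect12.png

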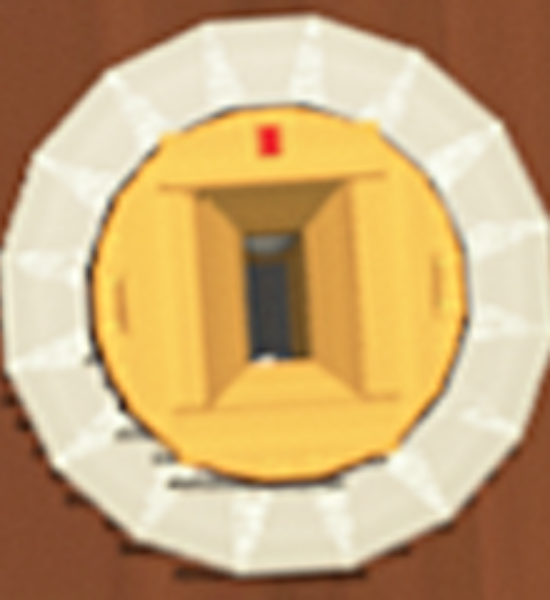

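The lock centre is (617.6,-59.5) from two fits and the keyway is unturned; in the rectified view the keyway is at (275,295). Moving above it and going down into the flare.

{"method": "step_arm", "body": {"moves": [2, 28, 0, 0, 0, 0, 4, 57, 0, 0, 0, 0, 5.3, 85.8, 0, 0, 0, 0, 5.3, 85.8, 0, 0, 0, 0, 5.3, 85.8, 0, 0, 0, 0, 5.3, 85.8, -10, 0, 0, 0, 5.3, 85.8, -20, 0, 0, 0, 5.3, 85.8, -27, 0, 0, 0, 5.3, 85.8, -32, 0, 0, 0, 5.3, 85.8, -32, 0, 0, 0]}}

```text
time: 14.63
ee_pos: [617.4, -60.5, 300.4]
tcp_rot: [[0.998, 0.065, -0.0], [0.065, -0.998, 0.0], [-0.0, -0.0, -1.0]]
ft_force: [1.2, 0.9, 0.1]
opening: 8.1
```

```bash
python3 k.py w13; python3 - <<'E'
from h import *
crop('w13',170,150,340,340,3,'w13c'); print(arm.state()['ft_force'])
E
```

```text
14.6833 [617.30453219 -60.14695831 300.86809488] [ 25.1  34.9 -31.   99.2  21.9  52.  -11.3] 3.746122474436624 8.034966615647908
[255. 264.] 1905 ztop 152.2 rect [616.5 -60.4] [ 9.8 29.9] 3.5
[0.49015709 0.3338211  0.31576828]
```

View pics/w13c.png

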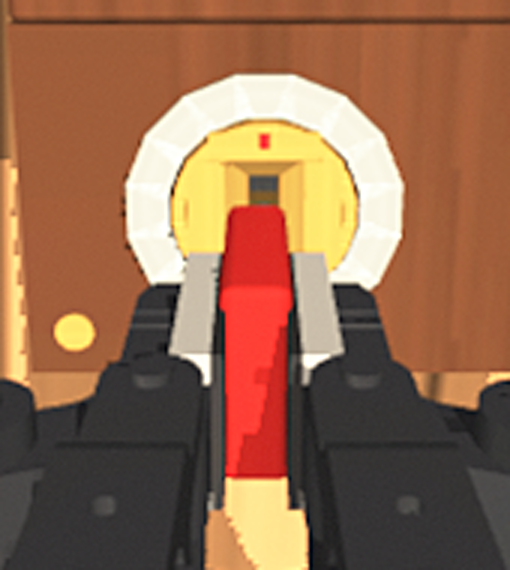

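{"method": "step_arm", "body": {"moves": [1, 0.3, -2, 0, 0, 0, 1, 0.3, -4, 0, 0, 0, 1, 0.3, -6, 0, 0, 0, 1, 0.3, -8, 0, 0, 0, 1, 0.3, -10, 0, 0, 0, 1, 0.3, -10, 0, 0, 0]}}

```text
time: 15.18
ee_pos: [618.2, -58.9, 291.3]
tcp_rot: [[0.998, 0.067, -0.0], [0.067, -0.998, 0.0], [-0.0, -0.0, -1.0]]
ft_force: [0.0, 0.9, -1.0]
opening: 8.5
```

{"method": "step_arm", "body": {"moves": [0, 1, -2, 0, 0, 0, 0, -1, -3, 0, 0, 0, 0, 1, -4, 0, 0, 0, 0, -1, -5, 0, 0, 0, 0, 1, -6, 0, 0, 0, 0, -1, -7, 0, 0, 0, 0, 0, -7, 0, 0, 0, 0, 0, -7, 0, 0, 0]}}

```text
time: 15.85
ee_pos: [618.3, -58.7, 284.7]
tcp_rot: [[0.998, 0.067, 0.0], [0.067, -0.998, 0.001], [0.0, -0.001, -1.0]]
ft_force: [-0.2, 3.1, 0.6]
opening: 8.4
```

{"method": "step_arm", "body": {"moves": [0, 1.3, -1, 0, 0, 0, 0, -1, -2, 0, 0, 0, 0, 1.3, -3, 0, 0, 0, 0, -1, -4, 0, 0, 0, 0, 1.3, -5, 0, 0, 0, 0, -1, -6, 0, 0, 0, 0, 0.3, -6, 0, 0, 0, 0, 0.3, -6, 0, 0, 0]}}

```text
time: 16.52
ee_pos: [618.5, -58.5, 278.7]
tcp_rot: [[0.998, 0.067, 0.001], [0.067, -0.998, 0.001], [0.001, -0.001, -1.0]]
ft_force: [0.7, 5.2, 1.0]
opening: 8.3
```

```bash
python3 k.py w14; python3 - <<'E'
from h import *
crop('w14',170,150,340,340,3,'w14c'); grab('scene','s14'); crop('s14',180,150,280,250,5,'s14c')
E
```

```text
16.5667 [618.46574554 -58.48483603 278.67519544] [ 24.3  36.6 -30.2  99.8  23.   49.9 -12.2] 3.8194123180261763 8.05525335174377
[255. 264.] 1906 ztop 130.5 rect [618.  -58.3] [ 9.7 30.2] 5.1
```

View pics/w14c.png

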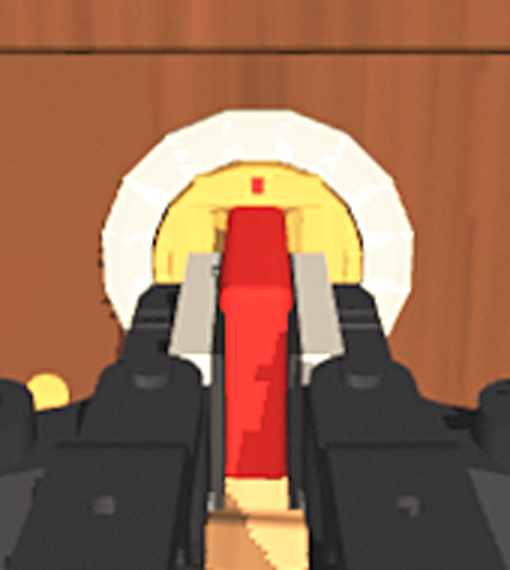

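The key is about 25 mm in, underside about 6 mm above the face, with no slip. The +5 N side force says to shift slightly to +y.

{"method": "step_arm", "body": {"moves": [0, 1.8, -1, 0, 0, 0, 0, -0.4, -2, 0, 0, 0, 0, 1.8, -3, 0, 0, 0, 0, -0.4, -4, 0, 0, 0, 0, 1.8, -5, 0, 0, 0, 0, -0.4, -6, 0, 0, 0, 0, 0.8, -6, 0, 0, 0, 0, 0.8, -6, 0, 0, 0]}}

```text
time: 17.28
ee_pos: [618.5, -58.1, 272.9]
tcp_rot: [[0.998, 0.066, 0.0], [0.066, -0.998, -0.0], [0.0, 0.0, -1.0]]
ft_force: [0.6, 4.1, 4.9]
opening: 8.1
```

{"method": "step_arm", "body": {"moves": [0, 1.5, -1, 0, 0, 0, 0, -0.5, -1.5, 0, 0, 0, 0, 1.5, -2, 0, 0, 0, 0, -0.5, -2.5, 0, 0, 0, 0, 1.5, -3, 0, 0, 0, 0, 0.5, -3, 0, 0, 0, 0, 0.5, -3, 0, 0, 0]}}

```text
time: 17.87
ee_pos: [618.6, -57.8, 272.6]
tcp_rot: [[0.998, 0.066, 0.001], [0.066, -0.998, -0.002], [0.001, 0.002, -1.0]]
ft_force: [-5.9, 2.1, 22.6]
opening: 8.2
```

```bash
python3 k.py w15; python3 - <<'E'
from h import *
print(arm.state()['ft_force'],arm.state()['moment'])
crop('w15',170,150,340,340,3,'w15c')
E
```

```text
17.9167 [618.56357453 -57.77674067 272.5885895 ] [ 24.   37.  -29.9  99.9  23.5  49.3 -12.7] 3.7731234057887932 8.123804120977493
[255. 264.] 1940 ztop 124.5 rect [618.2 -58.1] [ 9.7 30.5] 5.1
[-6.53622463  2.965745   22.7408606 ] [0.49358885 1.44763794 0.01443207]
```

View pics/w15c.png

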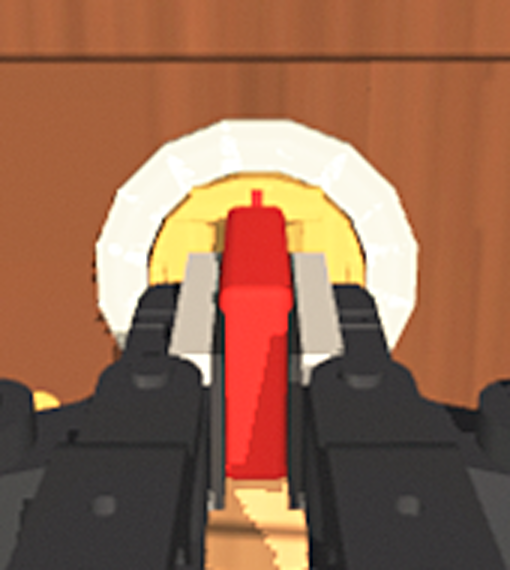

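The bow top is at 125 mm, so its underside is at 89 mm, on the lock's face. The 22 N reaction confirms it is fully home. Easing the push a little and turning clockwise.

{"method": "step_arm", "body": {"moves": [0, 0, 1, 0, 0, 0, 0, 0, 1, 0, 0, -5, 0, 0, 1, 0, 0, -11, 0, 0, 1, 0, 0, -17, 0, 0, 1, 0, 0, -23, 0, 0, 1, 0, 0, -29, 0, 0, 1, 0, 0, -35, 0, 0, 1, 0, 0, -40, 0, 0, 1, 0, 0, -45, 0, 0, 1, 0, 0, -45], "squeeze": 120}}

```text
time: 18.75
ee_pos: [618.6, -57.7, 272.7]
tcp_rot: [[0.75, -0.661, 0.001], [-0.661, -0.75, -0.002], [0.002, 0.0, -1.0]]
ft_force: [-3.5, 2.5, 14.8]
opening: 7.7
```

```bash
python3 k.py w16; python3 - <<'E'
from h import *
print(arm.state()['ft_force'],arm.state()['moment'])
crop('w16',170,150,340,340,3,'w16c')
E
```

```text
18.8 [618.62837582 -57.65242641 272.75902845] [ 16.4  34.7 -19.2 100.5  14.9  47.2 -51. ] -41.2399491519744 8.051412359476695
[255. 263.] 1842 ztop 124.6 rect [618.2 -58.2] [30.3  9.7] 50.9
[-3.01146418  2.4082434  16.19720256] [0.61611551 0.78842327 0.02634475]
```

View pics/w16c.png

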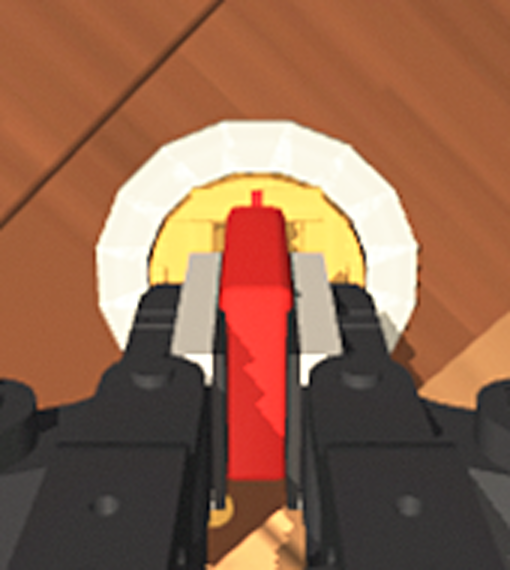

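The plug follows the key: the red mark stays in line with the bow at crop (256,198), and the key is still home. Turning on to the stop.

{"method": "step_arm", "body": {"moves": [0, 0, 0, 0, 0, -6, 0, 0, 0, 0, 0, -12, 0, 0, 0, 0, 0, -18, 0, 0, 0, 0, 0, -24, 0, 0, 0, 0, 0, -30, 0, 0, 0, 0, 0, -36, 0, 0, 0, 0, 0, -42, 0, 0, 0, 0, 0, -48, 0, 0, 0, 0, 0, -53, 0, 0, 0, 0, 0, -53]}}

```text
time: 19.63
ee_pos: [618.9, -57.9, 272.8]
tcp_rot: [[-0.077, -0.997, 0.002], [-0.997, 0.077, -0.001], [0.001, -0.002, -1.0]]
ft_force: [-2.3, 1.9, 13.7]
opening: 7.8
```

```bash
python3 k.py w17; python3 - <<'E'
from h import *
print(arm.state()['ft_force'],arm.state()['moment'])
crop('w17',170,150,340,340,3,'w17c')
E
```

```text
19.6833 [618.84306162 -57.90296262 272.75048418] [  6.9  33.2  -6.2 101.2   4.9  45.8 -96. ] -94.24111175084538 7.928758691959841
[255. 263.] 1836 ztop 124.6 rect [618.1 -58.4] [ 9.8 30.3] 87.8
[-1.97353475  2.47668858 13.16832472] [0.57858356 0.52579045 0.07404506]
```

View pics/w17c.png

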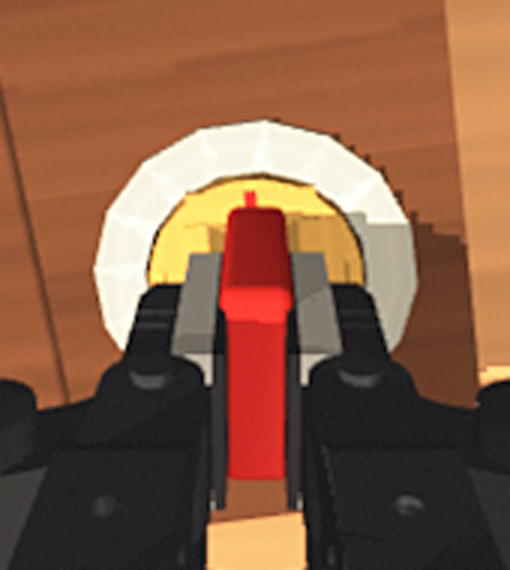

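{"method": "step_arm", "body": {"moves": [0, 0, 0, 0, 0, 0, 0, 0, 0, 0, 0, 0, 0, 0, 0, 0, 0, 0, 0, 0, 0, 0, 0, 0]}}

```text
time: 20.02
ee_pos: [618.9, -58.0, 272.8]
tcp_rot: [[-0.073, -0.997, 0.002], [-0.997, 0.073, -0.001], [0.001, -0.002, -1.0]]
ft_force: [-2.4, 2.3, 13.8]
opening: 8.1
```

```bash
python3 - <<'E'
from h import *
grab('scene','s18'); grab('top','t18'); s=arm.state(); print(s['time'],s['ee_pos'],s['ft_force'],s['moment'],s['opening'])
W=np.load('t18.npz')['W']; W0=np.load('top0.npz')['W']
for n,u,v in(('money',179,160),('bottle',363,158),('wb',156,199),('ws',355,200),('tube',112,213),('mag',400,172)):
    print(n,W0[v,u].round(0),W[v,u].round(0))
im=np.load('s18.npz')['im']; cv2.imwrite('pics/s18b.png',cv2.resize(im[:,:,::-1],(800,600)))
X=np.array([np.cos(.0663),np.sin(.0663)]);Y=np.array([-X[1],X[0]]); L=(W[...,:2]-[631.6,23.7])@np.stack([X,Y],1)
m=(W[...,2]>58)&(W[...,2]<76)&(L[...,1]>0)&(L[...,1]<105)&(L[...,0]<-60)&(L[...,0]>-220); print('panel top x',np.percentile(L[m][:,0],[2,50,98]) if m.any() else None, m.sum())
E
```

```text
20.1167 [618.85528052 -57.97696572 272.75232817] [-1.39586375  1.4558947  14.39223354] [0.58962983 0.55309926 0.02307327] 7.812453467323671
money [696. 260. 107.] [694. 259. 112.]
bottle [ 690. -312.  110.] [ 687. -309.  120.]
wb [586. 340.  51.] [587. 341.  47.]
ws [ 572. -292.   41.] [ 571. -292.   44.]
tube [539. 471.  71.] [539. 470.  74.]
mag [ 670. -453.   12.] [ 672. -455.    5.]
panel top x [-81.35487301 -76.54291813 -68.27095439] 126
```

View pics/s18b.png

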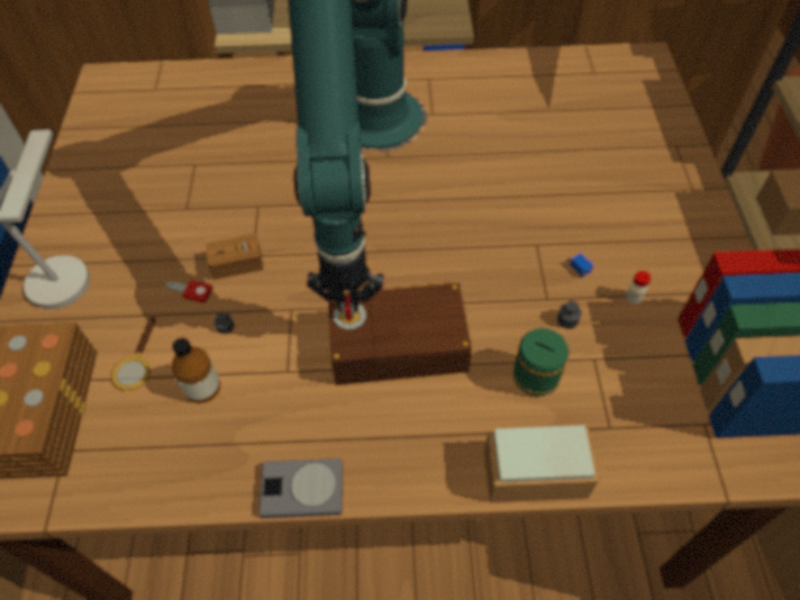

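```bash
python3 - <<'E'
from h import *
im,d,cc=grab('wrist','w19'); f,cx,cy,R,t,_=cc; C=-R.T@t
def onp(u,v,z):
    r=R.T@np.array([(u-cx)/f,(v-cy)/f,1]); return (C+r*(z-C[2])/r[2])
h2=cv2.cvtColor(im,cv2.COLOR_RGB2HSV); sub=np.zeros(im.shape[:2],bool); sub[205:222,245:265]=1
m=sub&((h2[...,0]<6)|(h2[...,0]>172))&(h2[...,1]>150)&(h2[...,2]>60)
v,u=np.nonzero(m); sel=v<217; p=onp(u[sel].mean(),v[sel].mean(),89); print(u[sel].mean(),v[sel].mean(),p)
# ring centre
w=((h2[...,1]<70)&(h2[...,2]>120)); w[235:]=0; w[:180]=0
P=np.array([onp(a,b,88.4)[:2] for b,a in zip(*np.nonzero(w))],np.float32); hull=cv2.convexHull(P).reshape(-1,2)
from scipy.optimize import least_squares
r=least_squares(lambda q:np.hypot(hull[:,0]-q[0],hull[:,1]-q[1])-28,[618,-59],loss='soft_l1'); print('centre',r.x,np.abs(r.fun).mean())
for c in (r.x,[618.2,-58.2]):
    dd=p[:2]-np.array(c); print('mark angle',np.degrees(np.arctan2(dd[1],dd[0])),'start ~',90+3.8)
s=arm.state();print(s['ft_force'],s['moment'])
E
```

```text
253.0 215.0 [633.89149996 -58.15883208  89.        ]
centre [618.59842069 -57.88560675] 0.5559059482027255
mark angle -1.0235344461055005 start ~ 93.8
mark angle 0.15031975292634767 start ~ 93.8
[-2.21336249  3.1452316  14.11106721] [0.61082921 0.56855992 0.05898231]
```

The plug is turned about 94° (1.64 rad), which is at the stop. The key is home with a 14 N hold-down push. Handing in.

```bash
python3 -c "
from station import order; print(order.job_done())"
```

```text
the job is handed in; nothing more can be done
None
```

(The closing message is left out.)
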